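# Switch off the sorting carousel and sort the salvaged parts by hand

### The arm

A 6-joint arm with a two-finger parallel gripper is mounted at the origin on the work surface. World frame = base frame: x ahead of the robot, y to its left, z up, the work surface at z = 0. Lengths are in m, angles in degrees, forces in N, time in s.
With the tool pointing down it reaches from about 0.3 to 0.75 m from the base axis. Payload 8.5 kg.
Tool frame: the origin (TCP) lies on the mounting face of the last link; the fingertips stand 173 mm ahead of it and the grasp point (between the pads) lies 155 mm ahead of it; z points along the fingers, y is the line along which they close (so a half turn about z gives the same grasp; the last joint's range is limited). The gripper opens to 85 mm and grips with 20 to 120 N. Pads are 22 mm wide; open, the fingers measure 114 mm over their backs; the gripper's body (76 mm by 85 mm) begins 54 mm behind the grasp point. The pads swing forward as they close: fully open they stand 13 mm farther back than shut.
Start: joints at [-12.336, 21.807, 74.336, -0, 83.858, -12.336], TCP at [0.55, 0, 0.405] pointing down, gripper open.
Joint ranges: [-178.18, 178.18], [-50.72, 133.34], [12.68, 142.11], [-81.47, 261.47], [9.98, 163.14], [-165.26, 165.26]. Speed limits (degrees/s): [136.94, 136.94, 180, 180, 180, 180].

### API

Orientations are given as a 3x3 rotation matrix whose columns are the frame's x, y, z axes.
In Python, from rig import ctrl, imaging gives the robot as it stands.
- The arm moves only by the tool apply_moves, never from a script. Its argument "targets" is a list that holds one entry, the list of rows, each a list of 5 numbers: the opening, from -1 (shut) to 1 (fully open), then the shift along the tool's x, y, z normalised to -1 to 1, where 1 is 750 mm, then the turn about the tool's z normalised to -1 to 1, where 1 is 90 degrees. A call has 1 to 12 rows; each row is the pose to reach, as a shift and turn from the pose commanded when the call began, along the tool's axes at that moment; what a row does not reach only later rows make up. A row lasts 1/10 s, in which the tool goes at most 50 mm and 8.59 degrees, less where a joint would pass 70% of its speed; a pose out of reach is approached as far as the arm can. A call with a number of a shift or a turn outside -1 to 1 is refused whole. A call with a gripper value outside its range is refused whole. The fingers move at their own pace and stop on an object; "force" is the grip in N (left out, the last holds). Time passes only in rows, so rows that repeat a pose let the fingers close. It gives the time, the measured TCP pose, the force, the opening and the grip force at its end, in the units of the state.
- ctrl.observe(): the state, without advancing time (a new reading comes with each control period).
- imaging.grab_frame(name): name is "scene" or "side" or "wrist"; returns a dict with "color" (420x560x3 uint8, red, green, blue), "camera_matrix" (3x3 intrinsics, pixels), "k1" (the pictures are not rectified: a ray, as slopes to the right and down, at radius r is drawn at 1 + k1 r^2 times it, then the intrinsics apply), "cam_to_world" (4x4, takes a point from camera to world coordinates). Camera axes: x right, y up, looking along -z (the intrinsics and any distortion apply to the point x, -y, -z); pixel columns grow to the right and rows downward; lengths in m; the calibration is good to about 2 mm. A picture is of the moment at which its call begins. There is no depth.
- ctrl.close_job(): hands the job in; it is judged then, once.
The state is a dict: "time": time; "q": joint angles; "qd": joint speeds; "effort": joint torques, N m; "ee_pos": TCP position; "tcp_rot": TCP orientation; "contact_force": force on the tool from outside, world axes, zero at the start; "ft_torque": the same for the moment, N m; "width": finger opening in m; "finger_force": force on a finger pad.
Only numpy, scipy, OpenCV 4.12 (cv2) and the standard library are available. Lean on these libraries where they do the work, as an engineer would, in place of code of your own. Each camera call takes 0.05 s, during which the arm holds its last target. There are 200 camera calls.

### The job

The sorting carousel's drive was left switched on: set the three-position toggle on its control box to the centre off position before you turn the carousel, and leave it off. Then turn the carousel by its hub grip so that the round bin stands at the pointer and put every heat sink in it; after that turn it so that the undivided square bin stands at the pointer, put every power pack in that, and leave it standing there. Keep all the other things on the bench upright and where they are.

Things in the scene. Friction and masses are not known exactly. Their poses are not given: they have to be found in the camera images.
- drive_box: Drive control box of the carousel, grey, fixed to the bench, 120 (its x) x 80 (its y) x 56 mm high, with a three-position toggle standing on its top. Origin: centre of the underside, z up. The toggle swings along the box's own x axis.
- switch (a joint): Three-position forward-off-reverse toggle (rad): 0 = upright = centre off; about +0.38 = leaning to the drive box's +x (forward); about -0.38 = leaning to its -x (reverse). A spring detent snaps it to the nearest of these three when it is let go (it crosses from one to the next at about 0.19 rad from the centre); it takes about 3 N at the tip. It starts at forward.
- switch_tip (a point): Top end of the toggle's bat: an 11 to 16 mm thick round black stick. Its pivot is 58 mm above the box's underside, on the box's vertical centre line; the tip is 66 mm from the pivot.
- carousel_base: Fixed grey base of the sorting carousel, origin on the turning axis at bench height. A tongue with a small dark pointer post (30 mm high, its middle 192 mm from the axis) sticks out along the base's own -x, roughly toward the robot: this is the loading pointer. The table that turns on it is a 344 mm disc.
- carousel (a joint): Turning angle of the carousel disc on its base (rad), counter-clockwise from above positive; 0 = the round bin at the pointer; +4.19 (or -2.09) = the square undivided bin at the pointer, +2.09 = the four-way bin there. It turns either way without a stop within two turns, stays where it is left, and needs 0.15 to 0.25 N m.
- hub_grip (a point): Middle of the black turning grip on the carousel's axis, 110 mm above the bench: an upright bar 60 mm long, 16 mm thick and 32 mm high (94 to 126 mm above the bench) on a 26 mm column. It turns with the disc and its length points at the round bin (and away from it). It stands higher than all the bin walls.
- load_mark (a point): Fixed point on the base, 97 mm from the turning axis toward the pointer, at the height of the bin floors (34 mm): the centre of whichever bin is at the pointer comes here.
- bin_round (a point): Centre of the floor of the round aluminium bin on the carousel: 116 mm inside, walls 4 mm thick and 40 mm high, floor 34 mm above the bench, centre 97 mm from the turning axis.
- bin_square (a point): Centre of the floor of the square undivided bin: 110 x 110 mm inside, walls as above, 97 mm from the axis, 120 degrees counter-clockwise (from above) from the round bin.
- bin_split (a point): Centre of the square bin that is divided by a cross into four: not used in this job. 97 mm from the axis, 120 degrees clockwise from the round bin.
- sink1: Finned aluminium heat sink, 70 (x) x 30 (y) x 28 mm high, about 120 g, lying on the bench, fins up and running along x. Origin: centre of the underside, z up. May be absent: two or three of sink1..3 are there.
- sink2: Finned aluminium heat sink, 70 (x) x 30 (y) x 28 mm high, about 120 g, lying on the bench, fins up and running along x. Origin: centre of the underside, z up. May be absent: two or three of sink1..3 are there.
- sink3: Finned aluminium heat sink, 70 (x) x 30 (y) x 28 mm high, about 120 g, lying on the bench, fins up and running along x. Origin: centre of the underside, z up. May be absent: two or three of sink1..3 are there.
- pack1: Power pack, smooth black plastic brick, 80 (x) x 36 (y) x 26 mm high, about 160 g, lying on the bench. Origin: centre of the underside, z up. May be absent: one or two of pack1, pack2 are there.
- pack2: Power pack, smooth black plastic brick, 80 (x) x 36 (y) x 26 mm high, about 160 g, lying on the bench. Origin: centre of the underside, z up. May be absent: one or two of pack1, pack2 are there.
- spray_can: Bystander, leave alone: spray can, standing, 52 mm across, 170 mm high.
- tape_roll: Bystander, leave alone: roll of tape, lying flat, 54 mm across, 18 mm high.
- screwdriver: Bystander, leave alone: screwdriver 130 mm long lying on the bench (origin under its middle).
- flux_jar: Bystander, leave alone: small jar, 44 mm across, 45 mm high.
- phone: Bystander, leave alone: phone, black slab 150 x 72 x 9 mm lying flat.
- solder_spool: Bystander, leave alone: metal spool standing on end, 56 mm across, 48 mm high.
Not all that is in view belongs to the job. Leave any blue look-alike of the sink1 alone.

How it is judged (in metres and radians):
On the way, in this order (a step that is already met when the one before it is completed fails the run):
1. the toggle is at its centre off position (value of joint switch between -0.09 and 0.09 rad), for 0.3 s.
2. the round bin stands at the pointer (horizontal distance between bin_round and load_mark below 0.015 m and velocity of joint carousel between -0.1 and 0.1 rad/s), for 0.2 s.
3. all heat sinks are in the round bin at the pointer (horizontal distance between bin_round and load_mark below 0.015 m and horizontal distance between each of sink1, sink2, sink3 and bin_round below 0.055 m and z of sink1 in the frame of bin_round between -0.01 and 0.065 m and linear speed of each of sink1, sink2, sink3 below 0.05 m/s and z of sink2 in the frame of bin_round between -0.01 and 0.065 m and z of sink3 in the frame of bin_round between -0.01 and 0.065 m), for 0.2 s.
4. the undivided square bin stands at the pointer (horizontal distance between bin_square and load_mark below 0.015 m and velocity of joint carousel between -0.1 and 0.1 rad/s), for 0.2 s.
5. all power packs are in the square bin at the pointer (horizontal distance between bin_square and load_mark below 0.015 m and horizontal distance between each of pack1, pack2 and bin_square below 0.055 m and z of pack1 in the frame of bin_square between -0.01 and 0.065 m and linear speed of each of pack1, pack2 below 0.05 m/s and z of pack2 in the frame of bin_square between -0.01 and 0.065 m), for 0.2 s.
At the end, for the whole second after the job is handed in: Toggle at centre off (within 0.09 rad); square undivided bin at the pointer (within 15 mm); every heat sink at rest in the round bin and every power pack in the square bin (centre within 55 mm of the bin's centre, at most 65 mm above its floor) (all of step 1 and all of step 5 and velocity of joint carousel between -0.1 and 0.1 rad/s and horizontal distance between each of sink1, sink2, sink3 and bin_round below 0.055 m and z of sink1 in the frame of bin_round between -0.01 and 0.065 m and linear speed of each of sink1, sink2, sink3 below 0.05 m/s and z of sink2 in the frame of bin_round between -0.01 and 0.065 m and z of sink3 in the frame of bin_round between -0.01 and 0.065 m); the robot touches nothing.
It fails at once if the carousel is turned while the toggle is not at off ((velocity of joint carousel above 0.3 rad/s or velocity of joint carousel below -0.3 rad/s) and (value of joint switch above 0.2 rad or value of joint switch below -0.2 rad)).
It fails at once if a bystander is pushed more than 5 cm away (distance of any of spray_can, tape_roll, screwdriver, flux_jar, phone, solder_spool from where it was at the start of the episode above 0.05 m).
It fails at once if the spray can, jar or spool is knocked over (angle between any of spray_can, flux_jar, solder_spool's own z axis and vertical above 0.6 rad).
Of sink1, sink2, sink3 only 2 to 3 are there at a start; the rules pass over those that are not, and their reading is None.
Of pack1, pack2 only 1 to 2 are there at a start; the rules pass over those that are not, and their reading is None.
At some moment in a run one of sink1, sink2, sink3, pack1, pack2 may be knocked a few centimetres aside while the robot is not near it.
Once in a run the grip may slacken for a moment while it holds something.
It also fails if it takes over 210 s, if anything falls off the work surface, if the arm or the gripper's body presses on something with over 40 N, if the wrist force passes 120 N, or if a joint passes its speed limit or range.

## Working session

There is one attempt and no reset: what is moved stays moved. The work goes in short steps, Python scripts to look and compute and a tool call to move; the robot and the scene stay as the last step left them, time stands still between calls to the robot, and variables do not carry over. Pictures are saved under pics/ and viewed, at most 14 in all, crops included, and the job is handed in when it is done.

Besides the shell and the picture viewer there is one more tool, called after "Request:" as name(argument=value, ...) on one line, values as JSON. apply_moves: Moves the arm, as the interface text tells. Its arguments: {"type":"object","properties":{"targets":{"type":"array","items":{"type":"array","items":{"type":"array","items":{"type":"number","minimum":-1,"maximum":1}}}},"force":{"type":"number"}},"required":["targets"]}

```bash
mkdir -p pics; ls; cat > h.py <<'E'
import numpy as np, cv2
from rig import ctrl, imaging
def save(name,out):
    f=imaging.grab_frame(name); np.savez('pics/'+out+'.npz',**{k:np.array(v) for k,v in f.items()})
    cv2.imwrite('pics/'+out+'.png',f['color'][:,:,::-1]); return f
def load(out): return np.load('pics/'+out+'.npz')
def w(f,px,z):
    K=np.array(f['camera_matrix']);k=float(f['k1']);T=np.array(f['cam_to_world'])
    a=np.linalg.solve(K,np.array([px[0],px[1],1.]))[:2]; r=a.copy()
    for _ in range(20): r=a/(1+k*(r@r))
    d=T[:3,:3]@np.array([r[0],-r[1],-1.]); o=T[:3,3]
    return (o+d*(z-o[2])/d[2]).round(4)
def p(f,X):
    K=np.array(f['camera_matrix']);k=float(f['k1']);T=np.array(f['cam_to_world'])
    c=T[:3,:3].T@(np.array(X)-T[:3,3]); s=np.array([c[0],-c[1]])/-c[2]; s=s*(1+k*(s@s))
    return (K@np.array([s[0],s[1],1]))[:2].round(1)
E
python3 - <<'E'
from h import *
a=[save(n,n+'0') for n in('scene','side','wrist')]
for f in a: print(np.array(f['cam_to_world']).round(3).tolist(),f['k1'],np.array(f['camera_matrix']).round(1).tolist())
cv2.imwrite('pics/s0b.png',cv2.resize(a[0]['color'][:,:,::-1],(800,600)))
s=ctrl.observe();print(s)
E
```

```text
pics
[[0.06, -0.571, 0.819, 1.354], [0.998, 0.022, -0.058, -0.073], [0.015, 0.821, 0.571, 0.711], [0.0, 0.0, 0.0, 1.0]] -0.04690825272705737 [[434.7, 0.0, 276.4], [0.0, 434.7, 208.8], [0.0, 0.0, 1.0]]
[[-0.998, 0.054, -0.04, 0.45], [-0.067, -0.753, 0.655, 0.816], [0.005, 0.656, 0.755, 1.022], [0.0, 0.0, 0.0, 1.0]] -0.10492236639465106 [[502.5, 0.0, 269.0], [0.0, 502.5, 205.4], [0.0, 0.0, 1.0]]
[[1.0, -0.002, 0.001, 0.551], [0.001, 0.956, 0.294, 0.075], [-0.001, -0.294, 0.956, 0.374], [0.0, 0.0, 0.0, 1.0]] -0.013685397378164607 [[338.3, 0.0, 277.7], [0.0, 338.3, 205.2], [0.0, 0.0, 1.0]]
{'time': 0.15, 'q': array([-1.23372571e+01,  2.18329239e+01,  7.43700987e+01, -6.87761089e-04,
        8.38581941e+01, -1.23358129e+01]), 'qd': array([-0.00630532, -0.1124357 , -0.2294957 , -0.07552647, -0.01082822,
       -0.00056954]), 'effort': array([ 1.94521621e-03, -4.48624384e+01, -2.31344014e+01, -1.86937300e-04,
        3.77541786e-03, -1.65174959e-05]), 'ee_pos': array([ 5.49973285e-01, -1.16863397e-05,  4.04273552e-01]), 'tcp_rot': array([[ 2.40295331e-05,  9.99999452e-01, -1.04630999e-03],
       [ 9.99999976e-01, -2.38028852e-05,  2.16628365e-04],
       [ 2.16603342e-04, -1.04631517e-03, -9.99999429e-01]]), 'contact_force': array([-0.31518976, -0.23939928, -0.12012381]), 'ft_torque': array([-0.0204361 ,  0.05603035,  0.02065241]), 'finger_force': 0.0, 'width': 0.08570506529885347}
```

View pics/s0b.png

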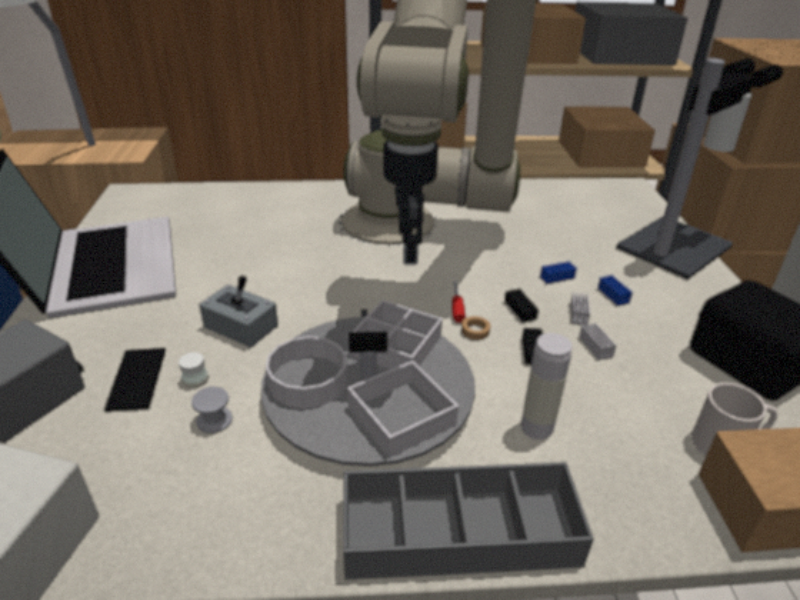

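View pics/side0.png

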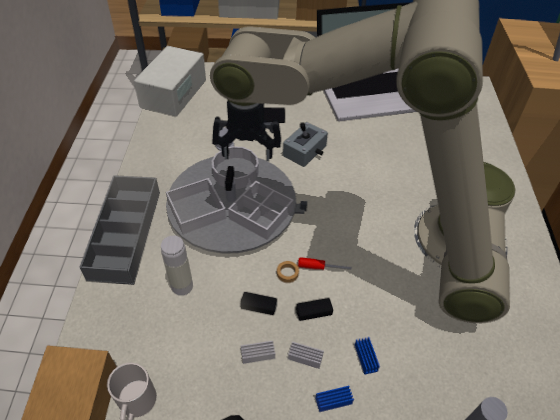

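View pics/wrist0.png

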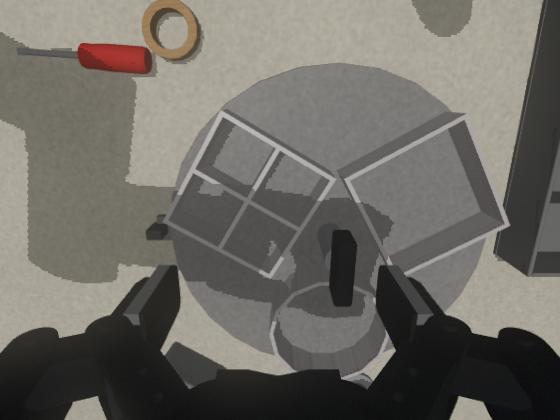

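```bash
python3 - <<'E'
from h import *
im=cv2.imread('pics/side0.png')
cv2.imwrite('pics/c1.png',cv2.resize(im[280:400,220:380],(800,600),interpolation=cv2.INTER_CUBIC))
cv2.imwrite('pics/c2.png',cv2.resize(im[110:260,150:350],(800,600),interpolation=cv2.INTER_CUBIC))
E
```

```text
(no output)
```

View pics/c1.png

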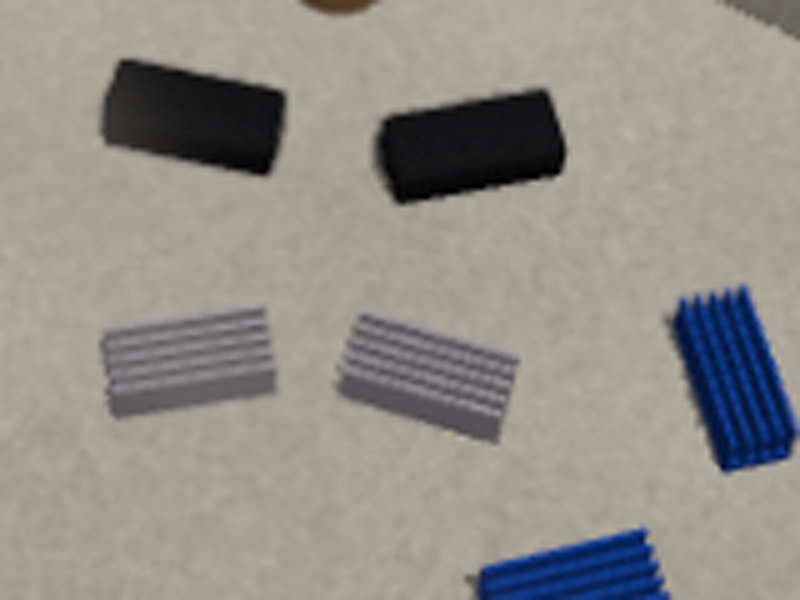

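View pics/c2.png

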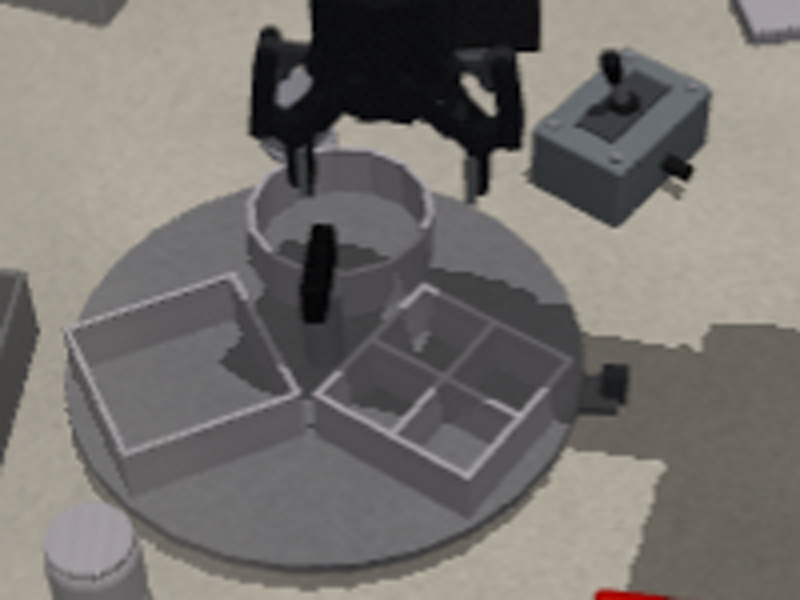

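```bash
python3 - <<'E'
from h import *
f=load('side0')
A=lambda u,v:(220+u/5-.4,280+v/5-.4)
B=lambda u,v:(150+u/4-.375,110+v/4-.375)
def quad(n,pts,z,T):
    P=np.array([w(f,T(*q),z)[:2] for q in pts]); e=np.diff(np.vstack([P,P[:1]]),axis=0)
    print(n,P.mean(0).round(4),np.linalg.norm(e,axis=1).round(3),np.degrees(np.arctan2(e[:,1],e[:,0])).round(1))
quad('SL',[(103,332),(263,308),(273,370),(112,393)],.028,A)
quad('SR',[(362,314),(518,357),(500,414),(340,372)],.028,A)
quad('PL',[(122,60),(285,92),(268,150),(105,120)],.026,A)
quad('PR',[(382,120),(547,90),(563,150),(398,180)],.026,A)
for n,a,b in(('SL',(118,418),(276,392)),('SR',(338,395),(497,442)),('PL',(108,143),(268,175)),('PR',(400,203),(563,175))):
    print(n,'bottom',w(f,A(*a),0),w(f,A(*b),0))
quad('box',[(628,48),(711,92),(615,172),(534,126)],.056,B)
print('tip',w(f,B(610,60),.119),w(f,B(610,60),.124)); print('pivot',w(f,B(624,100),.062))
print('hub',w(f,B(325,230),.126),w(f,B(315,290),.126),'ptr',w(f,B(614,370),.03))
quad('sq',[(66,330),(236,275),(298,395),(125,455)],.074,B)
quad('split',[(426,287),(573,358),(468,478),(315,393)],.074,B)
R=[w(f,B(*q),.074) for q in((248,222),(433,222),(340,150))]; print('round',R)
g=load('wrist0')
print('hubw',w(g,(344,231),.126),w(g,(342,305),.126))
quad('sqw',[(466,115),(508,226),(390,278),(341,178)],.074,lambda u,v:(u,v))
quad('splitw',[(222,112),(336,180),(270,276),(165,223)],.074,lambda u,v:(u,v))
print('ptrw',w(g,(157,228),.03),'disc',w(g,(340,63),.03),w(g,(172,185),.03))
s=load('scene0')
print('scene tip',w(s,(241*.7,279*.7),.119),'hub',w(s,(368*.7,332*.7),.126))
q=lambda u,v:(u*.7,v*.7)
print('phone',w(s,q(136,378),.009),'jar',w(s,q(193,375),.0),'spool',w(s,q(213,425),0),'can',w(s,q(538,430),0),'sd',w(s,q(455,283),0),w(s,q(460,318),0),'tape',w(s,q(476,328),0))
E
```

```text
SL [0.5006 0.3576] [0.069 0.029 0.068 0.028] [-166.7  102.1   12.8  -76.4]
SR [0.3984 0.3568] [0.068 0.027 0.069 0.028] [ 166.9   74.   -12.2 -106.8]
PL [0.5074 0.2375] [0.076 0.031 0.075 0.032] [171.3  79.2  -7.7 -98.2]
PR [0.3814 0.2441] [0.077 0.031 0.076 0.031] [-164.6  102.7   15.2  -74.8]
SL bottom [0.5293 0.3778 0.    ] [0.4627 0.3612 0.    ]
SR bottom [0.436  0.3607 0.    ] [0.3676 0.3777 0.    ]
PL bottom [0.547  0.2451 0.    ] [0.4726 0.2564 0.    ]
PR bottom [0.4122 0.2666 0.    ] [0.3383 0.2475 0.    ]
box [ 0.414  -0.2943] [0.077 0.114 0.074 0.114] [ 143.5   53.1  -36.7 -125.5]
tip [ 0.426  -0.2722  0.119 ] [ 0.4261 -0.2662  0.124 ]
pivot [ 0.4133 -0.2967  0.062 ]
hub [ 0.6025 -0.0838  0.126 ] [ 0.6025 -0.0311  0.126 ] ptr [ 0.4137 -0.0636  0.03  ]
sq [ 0.6882 -0.012 ] [0.117 0.114 0.113 0.114] [-151.1  118.2   29.2  -60.2]
split [ 0.5206 -0.0112] [0.112 0.117 0.117 0.114] [ 150.6   59.6  -31.2 -122.6]
round [array([ 0.664 , -0.1399,  0.074 ]), array([ 0.5398, -0.1487,  0.074 ]), array([ 0.6103, -0.2154,  0.074 ])]
hubw [ 0.6027 -0.022   0.126 ] [ 0.6051 -0.0889  0.126 ]
sqw [ 0.0906 -0.0814] [0.433 0.355 0.322 0.492] [  92.9   28.7  -71.5 -142.7]
splitw [ 0.5574 -0.052 ] [0.424 0.345 0.297 0.443] [ 142.2   63.6  -26.8 -100.9]
ptrw [ 0.4194 -0.0566  0.03  ] disc [0.6092 0.11   0.03  ] [ 0.4401 -0.0085  0.03  ]
scene tip [ 0.4355 -0.2772  0.119 ] hub [ 0.6032 -0.0601  0.126 ]
phone [ 0.5629 -0.4476  0.009 ] jar [ 0.5486 -0.3574  0.    ] spool [ 0.6662 -0.303   0.    ] can [0.6993 0.1996 0.    ] sd [0.2828 0.1281 0.    ] [0.4049 0.1206 0.    ] tape [0.4375 0.1463 0.    ]
```

Request:
apply_moves(targets=[[[1,-0.392,-0.181,0,-0.594],[1,-0.392,-0.181,0,-0.594],[1,-0.392,-0.181,0,-0.594],[1,-0.392,-0.181,0,-0.594],[1,-0.392,-0.181,0,-0.594],[1,-0.392,-0.181,0,-0.594],[1,-0.392,-0.181,0,-0.594],[1,-0.392,-0.181,0,-0.594],[1,-0.392,-0.181,0.08,-0.594],[1,-0.392,-0.181,0.15,-0.594],[1,-0.392,-0.181,0.184,-0.594],[1,-0.392,-0.181,0.184,-0.594]]], force=20)

```text
time: 1.35
ee_pos: [0.4137, -0.293, 0.2628]
tcp_rot: [[-0.803, 0.596, -0.006], [0.596, 0.803, 0.007], [0.009, 0.002, -1.0]]
contact_force: [-0.6, 0.2, 0.2]
width: 0.0855
finger_force: 0.0
```

```bash
python3 - <<'E'
from h import *
a=save('wrist','w1')['color'][:,:,::-1]; b=save('side','d1')['color'][:,:,::-1]
cv2.imwrite('pics/m1.png',np.hstack([cv2.resize(a,(400,300)),cv2.resize(b[80:230,220:420],(400,300))]))
s=ctrl.observe();print(s['ee_pos'],s['q'],s['tcp_rot'].round(3).tolist(),s['contact_force'])
E
```

```text
[ 0.41468892 -0.29404664  0.26756859] [-4.87041948e+01  2.62609838e+01  9.27254486e+01  4.55576079e-03
  6.10101121e+01 -1.02158215e+02] [[-0.803, 0.595, 0.0], [0.595, 0.803, 0.0], [-0.0, 0.0, -1.0]] [-0.19036894  0.39761713  0.31774973]
```

View pics/m1.png

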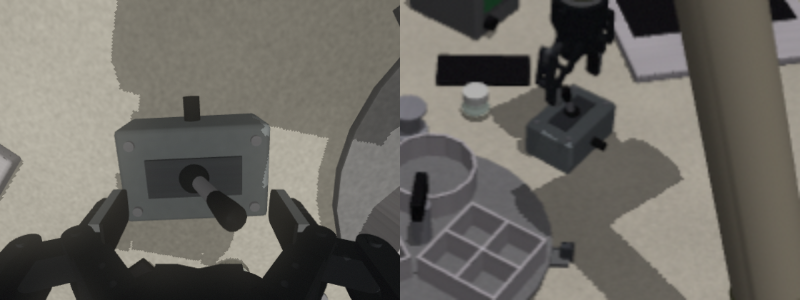

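Request:
apply_moves(targets=[[[-0.6,0,0,0,0],[-0.6,0,0,0,0],[-0.6,0,0,0,0],[-0.6,0,0,0,0],[-0.6,0,0,0,0],[-0.6,0,0,0,0],[-0.6,0,0,0,0],[-0.6,0,0,0,0],[-0.6,0,0,0,0],[-0.6,0,0,0,0],[-0.6,0,0,0,0],[-0.6,0,0,0,0]]])

```text
time: 2.65
ee_pos: [0.4142, -0.294, 0.2667]
tcp_rot: [[-0.803, 0.595, -0.0], [0.595, 0.803, 0.0], [0.0, 0.0, -1.0]]
contact_force: [0.7, -0.2, -0.0]
width: 0.0173
finger_force: 0.0
```

Request:
apply_moves(targets=[[[1,0,0,0,0],[1,0,0,0,0],[1,0,0,0,0],[1,0,0,0,0],[1,0,0,0,0],[1,0,0,0,0],[1,0,0,0,0],[1,0,0,0,0],[1,0,0,-0.06,0],[1,0,0,-0.11,0],[1,0,0,-0.11,0]]])

```text
time: 3.75
ee_pos: [0.4146, -0.2943, 0.3538]
tcp_rot: [[-0.804, 0.595, 0.006], [0.595, 0.804, -0.007], [-0.009, -0.002, -1.0]]
contact_force: [0.5, 0.4, 0.2]
width: 0.0852
finger_force: 0.0
```

```bash
python3 - <<'E'
from h import *
a=save('wrist','w2')['color'][:,:,::-1]
cv2.imwrite('pics/m2.png',a)
s=ctrl.observe();print(s['time'],s['ee_pos'],s['contact_force'])
E
```

```text
3.8 [ 0.41429079 -0.29399421  0.35116645] [-0.85911992  0.86525402 -0.95561401]
```

View pics/m2.png

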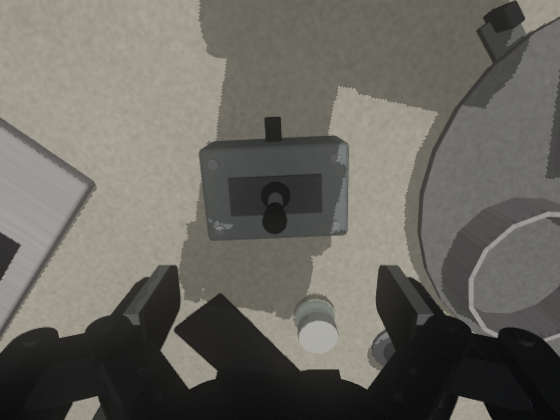

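Request:
apply_moves(targets=[[[1,-0.015,0.405,0,0.594],[1,-0.015,0.405,0,0.594],[1,-0.015,0.405,0,0.594],[1,-0.015,0.405,0,0.594],[1,-0.015,0.405,0,0.594],[1,-0.015,0.405,0,0.594],[1,-0.015,0.405,0,0.594],[1,-0.015,0.405,0,0.594],[1,-0.015,0.405,0,0.594]]])

```text
time: 4.7
ee_pos: [0.6042, -0.0562, 0.3476]
tcp_rot: [[-0.002, 1.0, -0.003], [1.0, 0.002, 0.0], [0.0, -0.003, -1.0]]
contact_force: [-0.2, -0.7, 0.2]
width: 0.0853
finger_force: 0.0
```

```bash
python3 - <<'E'
from h import *
print(w(load('w2'),(503,13),.03))
a=save('wrist','w3')['color'][:,:,::-1]
cv2.imwrite('pics/m3.png',a)
s=ctrl.observe();print(s['time'],s['ee_pos'],s['tcp_rot'].round(3).tolist())
f=load('w3');print(p(f,(.604,-.057,.126)),p(f,(.412,-.057,.03)),p(f,(.604,-.057,.03)))
E
```

```text
[ 0.4078 -0.072   0.03  ]
4.75 [ 0.60386443 -0.05694892  0.34802591] [[-0.001, 1.0, -0.002], [1.0, 0.001, 0.0], [0.0, -0.002, -1.0]]
[276.6 232.6] [ 59.8 191.1] [277.2 192. ]
```

View pics/m3.png

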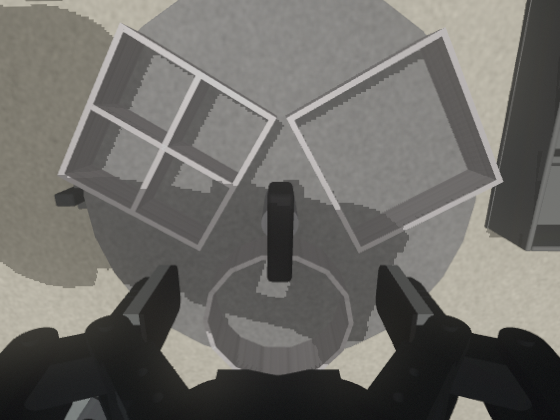

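Request:
apply_moves(targets=[[[1,0,0.001,0.06,0],[1,0,0.001,0.113,0],[1,0,0.001,0.113,0],[-1,0,0.001,0.113,0],[-1,0,0.001,0.113,0],[-1,0,0.001,0.113,0],[-1,0,0.001,0.113,0],[-1,0,0.001,0.113,0],[-1,0,0.001,0.113,0],[-1,0,0.001,0.113,0],[-1,0,0.001,0.113,0],[-1,0,0.001,0.113,0]]], force=60)

```text
time: 5.95
ee_pos: [0.6047, -0.0566, 0.2662]
tcp_rot: [[-0.0, 1.0, 0.001], [1.0, 0.0, -0.001], [-0.001, 0.001, -1.0]]
contact_force: [-3.4, 0.4, 8.8]
width: 0.0211
finger_force: 58.4
```

Request:
apply_moves(targets=[[[-1,0,0,0,0.04],[-1,0,0,0,0.1],[-1,0,0,0,0.17],[-1,0,0,0,0.24],[-1,0,0,0,0.31],[-1,0,0,0,0.38],[-1,0,0,0,0.45],[-1,0,0,0,0.52],[-1,0,0,0,0.59],[-1,0,0,0,0.66],[-1,0,0,0,0.73],[-1,0,0,0,0.8]]])

```text
time: 7.15
ee_pos: [0.6072, -0.0588, 0.2663]
tcp_rot: [[0.952, 0.305, 0.012], [0.305, -0.952, -0.007], [0.01, 0.01, -1.0]]
contact_force: [15.0, -14.9, -5.7]
width: 0.022
finger_force: 47.2
```

Request:
apply_moves(targets=[[[-1,0,0,0,0.05],[-1,0,0,0,0.1],[-1,0,0,0,0.14],[-1,0,0,0,0.167],[-1,0,0,0,0.167],[-1,0,0,0,0.167],[1,0,0,0,0.167],[1,0,0,0,0.167],[1,0,0,0,0.167],[1,0,0,0,0.167],[1,0,0,0,0.167],[1,0,0,0,0.167]]])

```text
time: 8.35
ee_pos: [0.6048, -0.0565, 0.2645]
tcp_rot: [[0.999, 0.052, -0.0], [0.052, -0.999, 0.0], [-0.0, -0.0, -1.0]]
contact_force: [-0.1, 0.4, 0.9]
width: 0.085
finger_force: 0.0
```

Request:
apply_moves(targets=[[[1,0,0,-0.06,0],[1,0,0,-0.12,0],[1,0,0,-0.18,0],[1,0,0,-0.18,0],[1,0,0,-0.18,0]]])

```text
time: 8.85
ee_pos: [0.6046, -0.0565, 0.4001]
tcp_rot: [[0.999, 0.052, 0.002], [0.052, -0.999, -0.0], [0.002, 0.001, -1.0]]
contact_force: [0.2, 0.0, -0.2]
width: 0.0852
finger_force: 0.0
```

```bash
python3 - <<'E'
from h import *
a=save('wrist','w4')['color'][:,:,::-1]; b=save('side','d4')['color'][:,:,::-1]
cv2.imwrite('pics/m4.png',np.hstack([cv2.resize(a,(400,300)),cv2.resize(b[110:260,150:350],(400,300))]))
s=ctrl.observe();print(s['time'],s['ee_pos'],s['tcp_rot'].round(3).tolist(),s['q'])
E
```

```text
8.95 [ 0.60477953 -0.05661592  0.39813642] [[0.999, 0.052, -0.002], [0.052, -0.999, 0.001], [-0.002, -0.001, -1.0]] [-1.65016895e+01  2.79375664e+01  6.52537660e+01 -1.48250095e-04
  8.69499099e+01  7.05282444e+01]
```

View pics/m4.png

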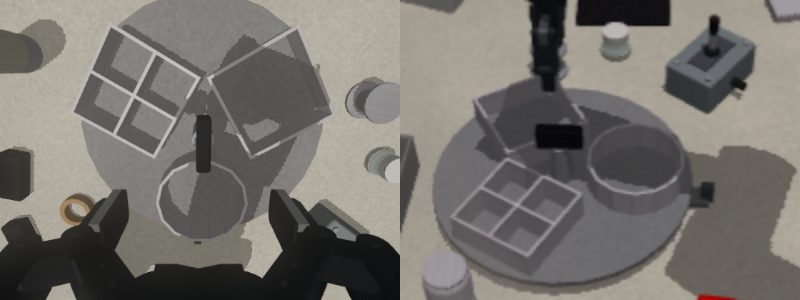

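```bash
python3 - <<'E'
from h import *
f=load('w4');g=load('d4')
q=lambda u,v:(u*1.4,v*1.4)
B=lambda u,v:(150+u/2-.25,110+v/2-.25)
P=w(f,q(198,242),.03);R=(w(f,q(157,200),.074)+w(f,q(247,200),.074))/2
a,b=w(f,q(204,116),.126),w(f,q(203.5,171),.126)
ang=lambda v:np.degrees(np.arctan2(v[1],v[0]))
ax=(a+b)/2
print(P,R,a,b,ang((b-a)),ang((P-ax)),ang(R-ax))
print('side ptr',w(g,B(708,190),.03),'hub',w(g,B(537,132),.126),w(g,B(583,128),.126))
E
```

```text
[ 0.4095 -0.0664  0.03  ] [ 0.5138 -0.0665  0.074 ] [ 0.639  -0.0605  0.126 ] [ 0.5788 -0.0636  0.126 ] -177.05215667705986 -178.7502652267254 -177.3209214083727
side ptr [-0.1279 -0.0932  0.03  ] hub [ 0.1285 -0.0882  0.126 ] [ 0.0679 -0.1001  0.126 ]
```

```bash
cat >> h.py <<'E'
def go(x,y,z,psi):
    s=ctrl.observe();R=np.array(s['tcp_rot']);d=np.array([x,y,z])-s['ee_pos']
    cur=np.degrees(np.arctan2(R[1,1],R[0,1])); t=(cur-psi+180)%360-180
    print('z first shift',(R.T@d/.75).round(4),'turn',round(t/90,4),'from',s['ee_pos'].round(4),round(cur,1))
E
python3 -c "
from h import *
go(.4506,.357,.40,-76.5)"
```

```text
z first shift [-0.1767 -0.5614 -0.0016] turn -0.117 from [ 0.6048 -0.0566  0.3981] -87.0
```

Request:
apply_moves(targets=[[[1,-0.177,-0.561,0,-0.117],[1,-0.177,-0.561,0,-0.117],[1,-0.177,-0.561,0,-0.117],[1,-0.177,-0.561,0,-0.117],[1,-0.177,-0.561,0,-0.117],[1,-0.177,-0.561,0,-0.117],[1,-0.177,-0.561,0,-0.117],[1,-0.177,-0.561,0,-0.117],[1,-0.177,-0.561,0,-0.117],[1,-0.177,-0.561,0,-0.117],[1,-0.177,-0.561,0,-0.117],[1,-0.177,-0.561,0,-0.117]]])

```text
time: 10.15
ee_pos: [0.4509, 0.356, 0.3986]
tcp_rot: [[0.973, 0.233, -0.001], [0.233, -0.973, -0.001], [-0.002, 0.001, -1.0]]
contact_force: [0.4, -2.4, 0.5]
width: 0.0858
finger_force: 0.0
```

```bash
python3 - <<'E'
from h import *
f=save('wrist','w5')
go(.5006,.3576,.177,-76.5)
def rc(c,a,L,W,z):
    a=np.radians(a);u=np.array([np.cos(a),np.sin(a)]);v=np.array([-u[1],u[0]])
    return np.array([p(f,[*(np.array(c)+i*L/2*u+j*W/2*v),z]) for i,j in((1,1),(-1,1),(-1,-1),(1,-1))])
im=f['color'][:,:,::-1].copy()
for c,a,L,W,z in(((.5006,.3576),13.5,.07,.03,.028),((.3984,.3568),-13.3,.07,.03,.028),((.5074,.2375),-8.3,.08,.036,.026),((.3814,.2441),14.8,.08,.036,.026)):
    cv2.polylines(im,[rc(c,a,L,W,z).round().astype(int)],True,(0,255,0),1)
cv2.imwrite('pics/m5.png',cv2.resize(im,(800,600)))
E
```

```text
z first shift [0.0651 0.0127 0.2958] turn -0.001 from [0.4511 0.3557 0.3989] -76.6
```

View pics/m5.png

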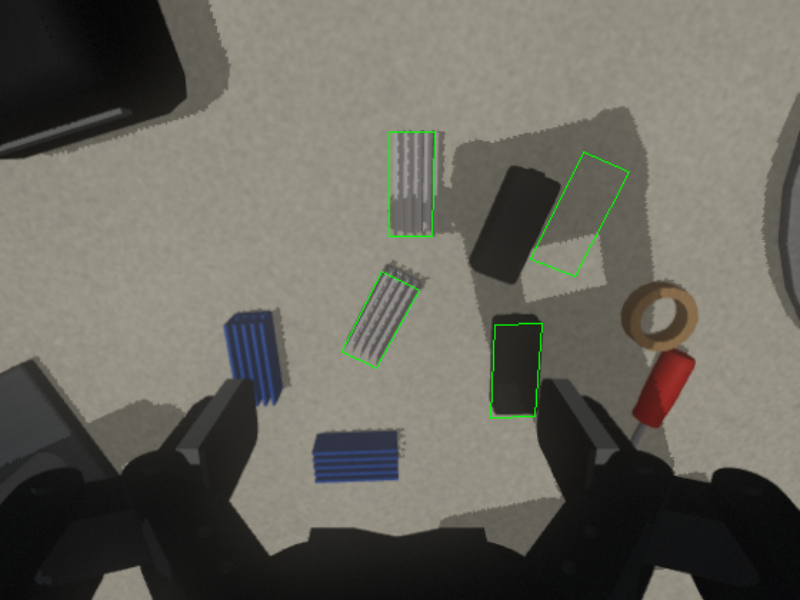

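Request:
apply_moves(targets=[[[1,0.065,0.0127,0.06,0],[1,0.065,0.0127,0.12,0],[1,0.065,0.0127,0.18,0],[1,0.065,0.0127,0.24,0],[1,0.065,0.0127,0.28,0],[1,0.065,0.0127,0.296,0],[1,0.065,0.0127,0.296,0],[-1,0.065,0.0127,0.296,0],[-1,0.065,0.0127,0.296,0],[-1,0.065,0.0127,0.296,0],[-1,0.065,0.0127,0.296,0],[-1,0.065,0.0127,0.296,0]]], force=40)

```text
time: 11.4
ee_pos: [0.5003, 0.3589, 0.1787]
tcp_rot: [[0.972, 0.234, 0.002], [0.234, -0.972, 0.001], [0.002, -0.0, -1.0]]
contact_force: [-1.2, -0.6, 6.4]
width: 0.0291
finger_force: 41.5
```

Request:
apply_moves(targets=[[[-1,0,0,0,0],[-1,0,0,0,0],[-1,0,0,-0.04,0],[-1,0,0,-0.09,0],[-1,0,0,-0.15,0],[-1,0,0,-0.21,0],[-1,0,0,-0.21,0],[-1,0,0,-0.21,0]]])

```text
time: 12.2
ee_pos: [0.4998, 0.3587, 0.3356]
tcp_rot: [[0.972, 0.234, 0.001], [0.234, -0.972, 0.001], [0.001, -0.0, -1.0]]
contact_force: [0.0, 0.4, -2.5]
width: 0.0295
finger_force: 40.5
```

```bash
python3 -c "
from h import *
go(.508,-.043,.345,-90);go(.508,-.043,.212,-90)
f=load('w5')
Q=[w(f,(a*.7,b*.7),.026)[:2] for a,b in((512,166),(560,182),(517,283),(470,266))];print(Q,np.mean(Q,0))"
```

```text
z first shift [-0.1145  0.5233 -0.0129] turn 0.1501 from [0.4998 0.3587 0.3356] -76.5
z first shift [-0.1147  0.5234  0.1644] turn 0.1501 from [0.4998 0.3587 0.3356] -76.5
[array([0.5293, 0.2932]), array([0.5268, 0.2576]), array([0.4503, 0.2644]), array([0.4546, 0.3016])] [0.49025 0.2792 ]
```

Request:
apply_moves(targets=[[[-1,-0.115,0.523,0,0.15],[-1,-0.115,0.523,0,0.15],[-1,-0.115,0.523,0,0.15],[-1,-0.115,0.523,0,0.15],[-1,-0.115,0.523,0,0.15],[-1,-0.115,0.523,0,0.15],[-1,-0.115,0.523,0,0.15],[-1,-0.115,0.523,0,0.15],[-1,-0.115,0.523,0,0.15],[-1,-0.115,0.523,0,0.15],[-1,-0.115,0.523,0,0.15],[-1,-0.115,0.523,0,0.15]]])

```text
time: 13.4
ee_pos: [0.5077, -0.0415, 0.3345]
tcp_rot: [[1.0, 0.002, -0.001], [0.002, -1.0, 0.001], [-0.001, -0.001, -1.0]]
contact_force: [-0.4, 1.0, -1.8]
width: 0.0293
finger_force: 40.5
```

```bash
python3 -c "
from h import *
f=save('wrist','w6');g=save('side','d6')
cv2.imwrite('pics/m6.png',np.hstack([cv2.resize(f['color'][:,:,::-1],(400,300)),cv2.resize(g['color'][110:260,150:350,::-1],(400,300))]))
print(ctrl.observe()['width'],ctrl.observe()['finger_force']);go(.508,-.043,.214,-90)"
```

```text
0.02963592617072777 40.54685354232788
z first shift [0.0003 0.0018 0.1611] turn 0.0012 from [ 0.5078 -0.0417  0.3348] -89.9
```

View pics/m6.png

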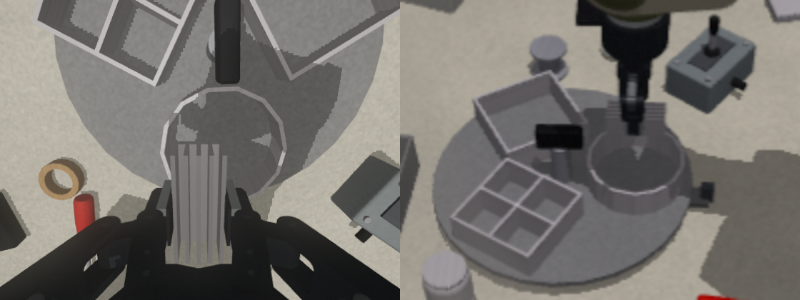

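Request:
apply_moves(targets=[[[-1,0,0.0018,0.06,0],[-1,0,0.0018,0.11,0],[-1,0,0.0018,0.14,0],[-1,0,0.0018,0.16,0],[-1,0,0.0018,0.161,0],[-0.1,0,0.0018,0.161,0],[-0.1,0,0.0018,0.161,0],[-0.1,0,0.0018,0.161,0],[-0.1,0,0.0018,0.13,0],[-0.1,0,0.0018,0.07,0],[-0.1,0,0.0018,0.0,0],[0.5,0,0.0018,-0.06,0]]])

```text
time: 14.7
ee_pos: [0.5074, -0.0439, 0.3825]
tcp_rot: [[1.0, 0.0, 0.001], [0.0, -1.0, -0.0], [0.001, 0.0, -1.0]]
contact_force: [1.2, -0.0, -0.3]
width: 0.0515
finger_force: 0.0
```

```bash
python3 -c "
from h import *
f=save('wrist','w7')
cv2.imwrite('pics/m7.png',f['color'][:,:,::-1])
go(.3984,.3575,.39,-103.3)"
```

```text
z first shift [-0.1457 -0.5353 -0.0041] turn 0.148 from [ 0.5079 -0.0439  0.3902] -90.0
```

View pics/m7.png

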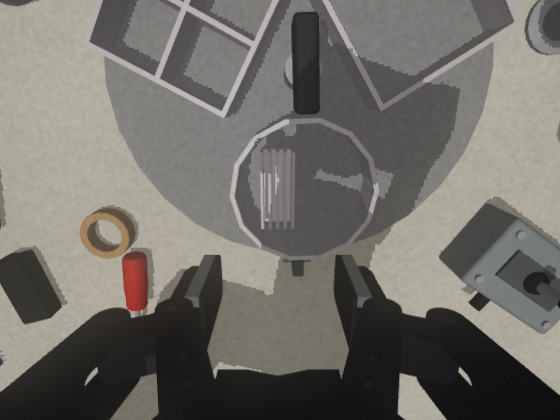

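Request:
apply_moves(targets=[[[1,-0.146,-0.535,0,0.148],[1,-0.146,-0.535,0,0.148],[1,-0.146,-0.535,0,0.148],[1,-0.146,-0.535,0,0.148],[1,-0.146,-0.535,0,0.148],[1,-0.146,-0.535,0,0.148],[1,-0.146,-0.535,0,0.148],[1,-0.146,-0.535,0,0.148],[1,-0.146,-0.535,0,0.148],[1,-0.146,-0.535,0.04,0.148],[1,-0.146,-0.535,0.08,0.148],[1,-0.146,-0.535,0.08,0.148]]])

```text
time: 15.95
ee_pos: [0.3976, 0.357, 0.317]
tcp_rot: [[0.973, -0.23, -0.006], [-0.23, -0.973, -0.003], [-0.005, 0.004, -1.0]]
contact_force: [-0.2, 0.1, 0.5]
width: 0.0852
finger_force: 0.0
```

```bash
python3 -c "
from h import *
f=save('wrist','w8');c=f['color'].astype(int)
def rc(c,a,L,W,z):
    a=np.radians(a);u=np.array([np.cos(a),np.sin(a)]);v=np.array([-u[1],u[0]])
    return np.array([p(f,[*(np.array(c)+i*L/2*u+j*W/2*v),z]) for i,j in((1,1),(-1,1),(-1,-1),(1,-1))])
print(rc((.3984,.3568),-13.3,.07,.03,.028).tolist())
# fins: saturation low, brighter/bluer than bench
hsv=cv2.cvtColor(f['color'],cv2.COLOR_RGB2HSV); m=((c[...,2]-c[...,0])>-3)&(c.mean(2)>90)&(c.mean(2)<235)
m=m.astype(np.uint8); m=cv2.morphologyEx(m,cv2.MORPH_CLOSE,np.ones((7,7)));n,l,s,ce=cv2.connectedComponentsWithStats(m)
for i in range(1,n):
    if s[i,4]>600:
        r=cv2.minAreaRect(np.argwhere(l==i)[:,::-1].astype(np.float32)); print(s[i],r,w(f,r[0],.028))
go(.3984,.3575,.177,-103.3)"
```

```text
[[256.8, 154.2], [258.3, 239.0], [294.6, 239.0], [296.1, 154.3]]
z first shift [ 0.0006 -0.0009  0.1897] turn -0.0002 from [0.3981 0.3571 0.3193] -103.3
```

Request:
apply_moves(targets=[[[1,0,-0.001,0.06,0],[1,0,-0.001,0.12,0],[1,0,-0.001,0.17,0],[1,0,-0.001,0.19,0],[1,0,-0.001,0.19,0],[-1,0,-0.001,0.19,0],[-1,0,-0.001,0.19,0],[-1,0,-0.001,0.19,0],[-1,0,-0.001,0.19,0],[-1,0,-0.001,0.19,0],[-1,0,-0.001,0.19,0],[-1,0,-0.001,0.19,0]]])

```text
time: 17.2
ee_pos: [0.3987, 0.358, 0.1786]
tcp_rot: [[0.973, -0.23, 0.002], [-0.23, -0.973, 0.001], [0.001, -0.001, -1.0]]
contact_force: [-0.2, -0.8, 6.8]
width: 0.0293
finger_force: 40.7
```

Request:
apply_moves(targets=[[[-1,0,0,-0.04,0],[-1,0,0,-0.09,0],[-1,0,0,-0.15,0],[-1,0,0,-0.21,0],[-1,0,0,-0.21,0],[-1,0,0,-0.21,0]]])

```text
time: 17.8
ee_pos: [0.3982, 0.3577, 0.3355]
tcp_rot: [[0.973, -0.23, 0.001], [-0.23, -0.973, 0.001], [0.001, -0.001, -1.0]]
contact_force: [0.7, 0.3, -1.4]
width: 0.0293
finger_force: 40.1
```

```bash
python3 -c "
from h import *
go(.508,-.083,.335,-90)"
```

```text
z first shift [2.778e-01 5.381e-01 4.000e-04] turn -0.148 from [0.3982 0.3577 0.3355] -103.3
```

Request:
apply_moves(targets=[[[-1,0.278,0.538,0,-0.148],[-1,0.278,0.538,0,-0.148],[-1,0.278,0.538,0,-0.148],[-1,0.278,0.538,0,-0.148],[-1,0.278,0.538,0,-0.148],[-1,0.278,0.538,0,-0.148],[-1,0.278,0.538,0,-0.148],[-1,0.278,0.538,0,-0.148],[-1,0.278,0.538,0,-0.148],[-1,0.278,0.538,0,-0.148],[-1,0.278,0.538,0,-0.148],[-1,0.278,0.538,0,-0.148]]])

```text
time: 19.0
ee_pos: [0.5081, -0.082, 0.3339]
tcp_rot: [[1.0, 0.0, -0.002], [0.0, -1.0, 0.001], [-0.002, -0.001, -1.0]]
contact_force: [0.6, 0.6, -1.0]
width: 0.029
finger_force: 40.2
```

```bash
python3 -c "
from h import *
s=ctrl.observe();print(s['width'],s['finger_force']);go(.508,-.083,.232,-90)"
```

```text
0.029003956137231994 40.24924993515015
z first shift [0.0003 0.0016 0.1358] turn 0.0002 from [ 0.5081 -0.082   0.3339] -90.0
```

Request:
apply_moves(targets=[[[-1,0,0.001,0.05,0],[-1,0,0.001,0.1,0],[-1,0,0.001,0.125,0],[-1,0,0.001,0.136,0],[-1,0,0.001,0.136,0],[-0.1,0,0.001,0.136,0],[-0.1,0,0.001,0.136,0],[-0.1,0,0.001,0.136,0],[-0.1,0,0.001,0.08,0],[-0.1,0,0.001,0.02,0],[0,0,0.001,-0.04,0],[0.5,0,0.001,-0.07,0]]])

```text
time: 20.2
ee_pos: [0.5081, -0.0834, 0.392]
tcp_rot: [[1.0, 0.0, 0.006], [0.0, -1.0, -0.003], [0.006, 0.003, -1.0]]
contact_force: [0.4, 0.1, -0.6]
width: 0.056
finger_force: 0.0
```

```bash
python3 -c "
from h import *
f=save('wrist','w9');g=save('side','d9')
cv2.imwrite('pics/m9.png',np.hstack([cv2.resize(f['color'][90:270,220:460,::-1],(400,300)),cv2.resize(g['color'][280:400,210:370,::-1],(400,300))]))
go(.605,-.0570,.39,0)
go(.605,-.0570,.39,90)"
```

```text
z first shift [ 0.1289 -0.0353  0.0027] turn -1.0 from [ 0.5083 -0.0835  0.3914] -90.0
z first shift [ 0.1289 -0.0353  0.0027] turn -2.0 from [ 0.5083 -0.0835  0.3914] -90.0
```

View pics/m9.png

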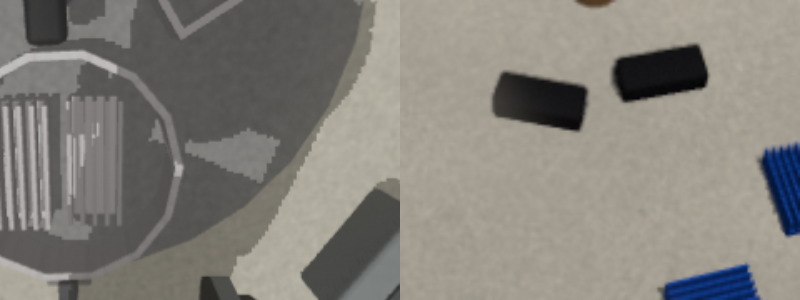

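Request:
apply_moves(targets=[[[1,0.129,-0.035,0,-1],[1,0.129,-0.035,0,-1],[1,0.129,-0.035,0,-1],[1,0.129,-0.035,0,-1],[1,0.129,-0.035,0,-1],[1,0.129,-0.035,0,-1],[1,0.129,-0.035,0,-1],[1,0.129,-0.035,0,-1],[1,0.129,-0.035,0,-1],[1,0.129,-0.035,0,-1],[1,0.129,-0.035,0,-1],[1,0.129,-0.035,0,-1]]])

```text
time: 21.5
ee_pos: [0.6051, -0.0574, 0.3866]
tcp_rot: [[-0.0, 1.0, -0.001], [1.0, 0.0, 0.0], [0.0, -0.001, -1.0]]
contact_force: [-0.7, 0.3, -0.3]
width: 0.0854
finger_force: 0.0
```

Request:
apply_moves(targets=[[[1,0,0,0,-1],[1,0,0,0,-1],[1,0,0,0,-1],[1,0,0,0,-1],[1,0,0,0,-1],[1,0,0,0,-1],[1,0,0,0,-1],[1,0,0,0,-1],[1,0,0,0,-1],[1,0,0,0,-1],[1,0,0,0,-1],[1,0,0,0,-1]]])

```text
time: 22.7
ee_pos: [0.6051, -0.0573, 0.3869]
tcp_rot: [[-1.0, 0.002, -0.001], [0.002, 1.0, 0.0], [0.001, 0.0, -1.0]]
contact_force: [-0.1, 0.0, 0.6]
width: 0.0855
finger_force: 0.0
```

```bash
python3 -c "
from h import *
print(ctrl.observe()['q']);go(.605,-.0570,.265,92.6)
f=load('w5')
for c in(((512,166),(560,182),(517,283),(470,266)),((495,315),(540,318),(537,413),(490,412))):
  Q=np.array([w(f,(a*.7,b*.7),.026)[:2] for a,b in c]);e=np.diff(np.vstack([Q,Q[:1]]),axis=0);print(Q.mean(0),np.hypot(*e.T),np.degrees(np.arctan2(e[:,1],e[:,0])))
g=load('d9')
for c in(((102,73),(187,88),(182,112),(96,98)),((214,62),(302,45),(307,73),(220,90))):
  Q=np.array([w(g,(210+a/2.5-.3,280+b/2.5-.3),.026)[:2] for a,b in c]);e=np.diff(np.vstack([Q,Q[:1]]),axis=0);print(Q.mean(0),np.hypot(*e.T),np.degrees(np.arctan2(e[:,1],e[:,0])))
"
```

```text
[-1.65580657e+01  2.83850844e+01  6.63484475e+01  1.63844773e-03
  8.53179208e+01 -1.06470004e+02]
z first shift [0.     0.0004 0.1626] turn -0.0299 from [ 0.6051 -0.0573  0.3869] 89.9
[0.49025 0.2792 ] [0.03568767 0.07680163 0.0374477  0.07517081] [-94.01698541 174.92039214  83.40636352  -6.41594637]
[0.3858  0.24495] [0.03417865 0.0815211  0.03793178 0.08272926] [ -80.39988157 -163.09879756  102.02090876   14.20421654]
[0.48685  0.277075] [0.07721172 0.02421239 0.07686039 0.02547724] [172.78294232  82.40535663  -6.27433456 -96.76238967]
[0.381625 0.244425] [0.08273246 0.02900569 0.0805208  0.0287    ] [-163.93093749   98.32565033   16.00404049  -77.31961651]
```

Request:
apply_moves(targets=[[[1,0,0,0.06,-0.03],[1,0,0,0.12,-0.03],[1,0,0,0.1626,-0.03],[1,0,0,0.1626,-0.03],[-1,0,0,0.1626,-0.03],[-1,0,0,0.1626,-0.03],[-1,0,0,0.1626,-0.03],[-1,0,0,0.1626,-0.03],[-1,0,0,0.1626,-0.03],[-1,0,0,0.1626,-0.03],[-1,0,0,0.1626,-0.03],[-1,0,0,0.1626,-0.03]]], force=70)

```text
time: 23.9
ee_pos: [0.6058, -0.0604, 0.2696]
tcp_rot: [[-0.999, -0.045, 0.008], [-0.045, 0.999, -0.008], [-0.007, -0.008, -1.0]]
contact_force: [-4.0, -19.5, 15.5]
width: 0.0147
finger_force: 98.6
```

Request:
apply_moves(targets=[[[-1,0,0,0,0.03],[-1,0,0,0,0.08],[-1,0,0,0,0.14],[-1,0,0,0,0.2],[-1,0,0,0,0.26],[-1,0,0,0,0.32],[-1,0,0,0,0.38],[-1,0,0,0,0.44],[-1,0,0,0,0.5],[-1,0,0,0,0.56],[-1,0,0,0,0.62],[-1,0,0,0,0.68]]])

```text
time: 25.1
ee_pos: [0.6053, -0.0617, 0.2695]
tcp_rot: [[-0.518, 0.856, 0.005], [0.855, 0.518, -0.012], [-0.013, -0.002, -1.0]]
contact_force: [-9.4, -28.8, 18.4]
width: 0.0152
finger_force: 99.2
```

Request:
apply_moves(targets=[[[-1,0,0,0,0.06],[-1,0,0,0,0.12],[-1,0,0,0,0.18],[-1,0,0,0,0.24],[-1,0,0,0,0.3],[-1,0,0,0,0.36],[-1,0,0,0,0.42],[-1,0,0,0,0.48],[-1,0,0,0,0.54],[-1,0,0,0,0.6],[-1,0,0,0,0.64],[-1,0,0,0,0.653]]])

```text
time: 26.3
ee_pos: [0.6041, -0.0619, 0.2695]
tcp_rot: [[0.462, 0.887, -0.001], [0.887, -0.462, -0.011], [-0.011, 0.004, -1.0]]
contact_force: [-18.9, -30.7, 25.2]
width: 0.015
finger_force: 99.7
```

Request:
apply_moves(targets=[[[-1,0,0,0,0],[-1,0,0,0,0],[-1,0,0,0,0],[1,0,0,0,0],[1,0,0,0,0],[1,0,0,0,0],[1,0,0,0,0],[1,0,0,0,0],[1,0,0,-0.06,0],[1,0,0,-0.12,0],[1,0,0,-0.18,0],[1,0,0,-0.18,0]]])

```text
time: 27.5
ee_pos: [0.6052, -0.057, 0.407]
tcp_rot: [[0.458, 0.889, 0.011], [0.889, -0.458, -0.003], [0.002, 0.012, -1.0]]
contact_force: [0.7, -0.1, -1.2]
width: 0.0854
finger_force: 0.0
```

```bash
python3 -c "
from h import *
f=save('wrist','w10');g=save('side','d10')
c=f['color'].astype(int).mean(2)
print(ctrl.observe()['q']);
# bar: dark blob around hub
m=(c<45).astype(np.uint8);n,l,s,ce=cv2.connectedComponentsWithStats(m)
h=p(f,(.605,-.057,.126));print(h)
for i in range(1,n):
  if s[i,4]>150:
    r=cv2.minAreaRect(np.argwhere(l==i)[:,::-1].astype(np.float32)); print(s[i],ce[i].round(1),r)
go(.489,.2785,.39,-96.5)"
```

```text
[-1.65339745e+01  2.78333882e+01  6.49568652e+01  4.10886783e-03
  8.71305180e+01  1.07150226e+01]
[272.2 204.4]
[ 267  165   20   78 1147] [276.3 209.8] ((276.5, 203.5), (77.0, 19.0), 90.0)
[    0   265   560   155 42526] [280.9 371.5] ((279.5, 342.0), (154.0, 559.0), 90.0)
z first shift [ 0.3269 -0.3424  0.0143] turn 0.7695 from [ 0.605 -0.057  0.401] -27.2
```

Request:
apply_moves(targets=[[[1,0.327,-0.342,0.014,0.77],[1,0.327,-0.342,0.014,0.77],[1,0.327,-0.342,0.014,0.77],[1,0.327,-0.342,0.014,0.77],[1,0.327,-0.342,0.014,0.77],[1,0.327,-0.342,0.014,0.77],[1,0.327,-0.342,0.014,0.77],[1,0.327,-0.342,0.014,0.77],[1,0.327,-0.342,0.014,0.77],[1,0.327,-0.342,0.014,0.77],[1,0.327,-0.342,0.014,0.77],[1,0.327,-0.342,0.014,0.77]]])

```text
time: 28.8
ee_pos: [0.4898, 0.2777, 0.3895]
tcp_rot: [[0.993, -0.114, -0.001], [-0.114, -0.993, -0.0], [-0.001, 0.0, -1.0]]
contact_force: [0.3, 0.8, 0.0]
width: 0.0854
finger_force: 0.0
```

```bash
python3 -c "
from h import *
f=save('wrist','w11');c=f['color'].astype(int).mean(2)
m=(c<45).astype(np.uint8);m[260:]=0;n,l,s,ce=cv2.connectedComponentsWithStats(m)
for X in((.489,.2785,.026),(.3835,.2445,.026)): print(p(f,X))
for i in range(1,n):
  if s[i,4]>300:
    r=cv2.minAreaRect(np.argwhere(l==i)[:,::-1].astype(np.float32)); b=cv2.boxPoints(r);Q=np.array([w(f,q,.026)[:2] for q in b]);e=np.diff(Q,axis=0);print(s[i],Q.mean(0),np.hypot(*e.T).round(3),np.degrees(np.arctan2(e[:,1],e[:,0])).round(1))
go(.489,.2785,.177,-96.5)"
```

```text
[277.1 180.6]
[318.8 270.6]
[   0  119   44   98 2448] [0.529375 0.532725] [0.042 0.101 0.046] [-96.8 161.9  83.6]
[262 137  35  78 634] [0.492675 0.27615 ] [0.033 0.079 0.035] [-96.5 174.5  83.5]
[419 219  25  41 304] [0.409175 0.128325] [0.048 0.021 0.049] [ -24.1 -121.2  156.8]
[295 229  40  31 349] [0.41     0.248025] [0.032 0.04  0.033] [ -73.7 -164.6  106.9]
z first shift [-0.001  -0.001   0.2835] turn -0.0006 from [0.4898 0.2777 0.3896] -96.6
```

Request:
apply_moves(targets=[[[1,0,0,0.06,0],[1,0,0,0.12,0],[1,0,0,0.18,0],[1,0,0,0.24,0],[1,0,0,0.284,0],[1,0,0,0.284,0],[-1,0,0,0.284,0],[-1,0,0,0.284,0],[-1,0,0,0.284,0],[-1,0,0,0.284,0],[-1,0,0,0.284,0],[-1,0,0,0.284,0]]], force=50)

```text
time: 30.05
ee_pos: [0.4899, 0.2783, 0.1788]
tcp_rot: [[0.993, -0.114, 0.003], [-0.114, -0.993, 0.001], [0.003, -0.001, -1.0]]
contact_force: [-2.1, -0.1, 6.3]
width: 0.0351
finger_force: 51.0
```

Request:
apply_moves(targets=[[[-1,0,0,0,0],[-1,0,0,-0.04,0],[-1,0,0,-0.09,0],[-1,0,0,-0.15,0],[-1,0,0,-0.21,0],[-1,0,0,-0.21,0],[-1,0,0,-0.21,0]]])

```text
time: 30.75
ee_pos: [0.4891, 0.2781, 0.3355]
tcp_rot: [[0.993, -0.114, 0.002], [-0.114, -0.993, 0.001], [0.002, -0.001, -1.0]]
contact_force: [-0.5, -1.4, -2.9]
width: 0.0351
finger_force: 50.6
```

```bash
python3 -c "
from h import *
go(.509,-.066,.335,-87)"
```

```text
z first shift [7.880e-02 4.528e-01 4.000e-04] turn -0.1063 from [0.4891 0.2781 0.3355] -96.6
```

Request:
apply_moves(targets=[[[-1,0.079,0.453,0,-0.106],[-1,0.079,0.453,0,-0.106],[-1,0.079,0.453,0,-0.106],[-1,0.079,0.453,0,-0.106],[-1,0.079,0.453,0,-0.106],[-1,0.079,0.453,0,-0.106],[-1,0.079,0.453,0,-0.106],[-1,0.079,0.453,0,-0.106],[-1,0.079,0.453,0,-0.106],[-1,0.079,0.453,0,-0.106],[-1,0.079,0.453,0,-0.106]]])

```text
time: 31.85
ee_pos: [0.5094, -0.0649, 0.3341]
tcp_rot: [[0.999, 0.054, -0.001], [0.054, -0.999, 0.0], [-0.001, -0.001, -1.0]]
contact_force: [-0.5, 0.3, -1.2]
width: 0.0349
finger_force: 50.8
```

```bash
python3 -c "
from h import *
s=ctrl.observe();print(s['width'],s['finger_force']);go(.509,-.066,.214,-87)"
```

```text
0.034911233602700834 50.792110562324524
z first shift [-0.0005  0.0015  0.1601] turn 0.0008 from [ 0.5094 -0.0649  0.3341] -86.9
```

Request:
apply_moves(targets=[[[-1,0,0.001,0.06,0],[-1,0,0.001,0.11,0],[-1,0,0.001,0.14,0],[-1,0,0.001,0.158,0],[-1,0,0.001,0.16,0],[0.1,0,0.001,0.16,0],[0.1,0,0.001,0.16,0],[0.1,0,0.001,0.16,0],[0.1,0,0.001,0.13,0],[0.1,0,0.001,0.07,0],[0.1,0,0.001,0.0,0],[0.5,0,0.001,-0.06,0]]])

```text
time: 33.05
ee_pos: [0.5091, -0.0666, 0.3822]
tcp_rot: [[0.999, 0.052, 0.001], [0.052, -0.999, -0.0], [0.001, 0.0, -1.0]]
contact_force: [1.0, 0.6, 1.1]
width: 0.06
finger_force: 0.0
```

```bash
python3 -c "
from h import *
save('wrist','w12');print(ctrl.observe()['contact_force']);go(.3835,.2445,.385,-75)"
```

```text
[2.1930364  0.32678818 7.79453776]
z first shift [-0.1464 -0.4231  0.0021] turn -0.1334 from [ 0.5096 -0.0667  0.3898] -87.0
```

Request:
apply_moves(targets=[[[1,-0.146,-0.423,0,-0.133],[1,-0.146,-0.423,0,-0.133],[1,-0.146,-0.423,0,-0.133],[1,-0.146,-0.423,0,-0.133],[1,-0.146,-0.423,0,-0.133],[1,-0.146,-0.423,0,-0.133],[1,-0.146,-0.423,0,-0.133],[1,-0.146,-0.423,0,-0.133],[1,-0.146,-0.423,0,-0.133],[1,-0.146,-0.423,0,-0.133],[1,-0.146,-0.423,0,-0.133]]])

```text
time: 34.2
ee_pos: [0.3843, 0.2434, 0.3795]
tcp_rot: [[0.967, 0.256, 0.0], [0.256, -0.967, -0.0], [0.0, 0.0, -1.0]]
contact_force: [-0.2, -0.4, -0.0]
width: 0.0853
finger_force: 0.0
```

```bash
python3 -c "
from h import *
f=save('wrist','w13');c=f['color'].astype(int).mean(2)
m=(c<45).astype(np.uint8);m[262:]=0;n,l,s,ce=cv2.connectedComponentsWithStats(m)
for i in range(1,n):
  if s[i,4]>300:
    r=cv2.minAreaRect(np.argwhere(l==i)[:,::-1].astype(np.float32)); b=cv2.boxPoints(r);Q=np.array([w(f,q,.026)[:2] for q in b]);e=np.diff(Q,axis=0);print(s[i],Q.mean(0),np.hypot(*e.T).round(3),np.degrees(np.arctan2(e[:,1],e[:,0])).round(1))
go(.3835,.2445,.177,-75)"
```

```text
[ 261  141   36   79 1325] [0.38555  0.242825] [0.033 0.078 0.035] [ -75.1 -164.2  104.9]
z first shift [-0.0007 -0.0016  0.27  ] turn -0.0018 from [0.3843 0.2435 0.3795] -75.2
```

Pack is where expected (0.3855, 0.243, 15°).

Request:
apply_moves(targets=[[[1,0.001,0,0.06,0],[1,0.001,0,0.12,0],[1,0.001,0,0.18,0],[1,0.001,0,0.24,0],[1,0.001,0,0.27,0],[1,0.001,0,0.27,0],[-1,0.001,0,0.27,0],[-1,0.001,0,0.27,0],[-1,0.001,0,0.27,0],[-1,0.001,0,0.27,0],[-1,0.001,0,0.27,0],[-1,0.001,0,0.27,0]]], force=50)

```text
time: 35.45
ee_pos: [0.3847, 0.2445, 0.1783]
tcp_rot: [[0.966, 0.258, 0.003], [0.258, -0.966, 0.001], [0.003, 0.0, -1.0]]
contact_force: [-0.6, -1.5, 8.9]
width: 0.0351
finger_force: 50.1
```

Request:
apply_moves(targets=[[[-1,0,0,0,0],[-1,0,0,-0.04,0],[-1,0,0,-0.09,0],[-1,0,0,-0.15,0],[-1,0,0,-0.21,0],[-1,0,0,-0.21,0],[-1,0,0,-0.21,0]]])

```text
time: 36.15
ee_pos: [0.384, 0.2444, 0.3352]
tcp_rot: [[0.966, 0.258, 0.002], [0.258, -0.966, 0.001], [0.002, -0.0, -1.0]]
contact_force: [-0.8, -0.7, -2.9]
width: 0.0347
finger_force: 51.5
```

```bash
python3 -c "
from h import *
go(.509,-.066,.335,-87)"
```

```text
z first shift [5.430e-02 4.428e-01 3.000e-04] turn 0.1327 from [0.384  0.2444 0.3352] -75.1
```

Request:
apply_moves(targets=[[[-1,0.054,0.443,0,0.133],[-1,0.054,0.443,0,0.133],[-1,0.054,0.443,0,0.133],[-1,0.054,0.443,0,0.133],[-1,0.054,0.443,0,0.133],[-1,0.054,0.443,0,0.133],[-1,0.054,0.443,0,0.133],[-1,0.054,0.443,0,0.133],[-1,0.054,0.443,0,0.133],[-1,0.054,0.443,0,0.133],[-1,0.054,0.443,0,0.133]]])

```text
time: 37.25
ee_pos: [0.5089, -0.065, 0.3342]
tcp_rot: [[0.999, 0.053, -0.001], [0.053, -0.999, 0.0], [-0.001, -0.001, -1.0]]
contact_force: [1.0, -0.2, -2.6]
width: 0.0346
finger_force: 51.5
```

```bash
python3 -c "
from h import *
s=ctrl.observe();print(s['width'],s['finger_force']);go(.509,-.066,.240,-87)
f=load('w12');c=f['color'].astype(int).mean(2)
m=(c<45).astype(np.uint8);m[262:]=0;n,l,s,ce=cv2.connectedComponentsWithStats(m)
for i in range(1,n):
  if s[i,4]>300:
    r=cv2.minAreaRect(np.argwhere(l==i)[:,::-1].astype(np.float32)); b=cv2.boxPoints(r);Q=np.array([w(f,q,.06)[:2] for q in b]);e=np.diff(Q,axis=0);print(s[i],Q.mean(0),np.hypot(*e.T).round(3),np.degrees(np.arctan2(e[:,1],e[:,0])).round(1))
"
```

```text
0.03462858336761458 51.47478103637695
z first shift [1.000e-04 1.400e-03 1.256e-01] turn 0.0006 from [ 0.5089 -0.065   0.3342] -86.9
[250  64  73  38 455] [ 0.606725 -0.06935 ] [0.02  0.057 0.021] [ -31.3 -116.7  151.3]
[ 259  143   38   89 2242] [ 0.51085 -0.067  ] [0.081 0.031 0.081] [   0.4  -88.9 -177.8]
```

Request:
apply_moves(targets=[[[-1,0,0.001,0.05,0],[-1,0,0.001,0.09,0],[-1,0,0.001,0.115,0],[-1,0,0.001,0.124,0],[-1,0,0.001,0.125,0],[-1,0,0.001,0.125,0],[0.1,0,0.001,0.125,0],[0.1,0,0.001,0.125,0],[0.1,0,0.001,0.125,0],[0.1,0,0.001,0.07,0],[0.1,0,0.001,0.0,0],[0.5,0,0.001,-0.06,0]]])

```text
time: 38.45
ee_pos: [0.509, -0.0668, 0.3817]
tcp_rot: [[0.999, 0.052, 0.0], [0.052, -0.999, -0.0], [0.0, 0.0, -1.0]]
contact_force: [1.1, -1.0, -0.6]
width: 0.0597
finger_force: 0.0
```

Request:
apply_moves(targets=[[[0.5,0,0,0,0],[0.5,0,0,0,0],[0.5,0,0,0,0]]])

```text
time: 38.75
ee_pos: [0.5091, -0.0668, 0.3783]
tcp_rot: [[0.999, 0.052, -0.002], [0.052, -0.999, 0.001], [-0.002, -0.001, -1.0]]
contact_force: [-0.8, 0.3, -0.0]
width: 0.0643
finger_force: 0.0
```

```bash
python3 -c "
from h import *
f=save('wrist','w14');g=save('side','d14')
cv2.imwrite('pics/m14.png',np.hstack([cv2.resize(f['color'][:,:,::-1],(400,300)),cv2.resize(g['color'][60:360,100:500,::-1],(400,300))]))
R=p(f,(.606,-.0615,.03));L=p(f,(.606-.0969,-.0615-.003,.034));print(R,L)
"
```

```text
[278.   75.5] [275.7 183.7]
```

View pics/m14.png

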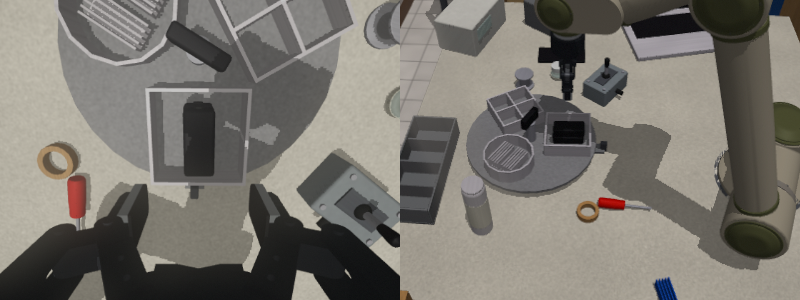

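```bash
python3 -c "
from h import *
print(ctrl.close_job())"
```

```text
the job is handed in; nothing more can be done
None
```

I handed the job in at about 39 s. The toggle is at centre off, both heat sinks are in the round bin, and both power packs are stacked in the square bin at the pointer. The last picture showed nothing else disturbed, though `close_job` returned no verdict.

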